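# Park the jug caddy: roll it onto its buffer and snap the stand down

### The job

Roll the jug caddy, gently and by its yellow push plate rather than by the pedal, along its bay until it bears against the rubber spring buffer. Then push the red pedal bar of its sprung stand forward, past the over-centre point, so that the stand snaps fully down to its other stop with the caddy still against the buffer. Never shove the caddy or the stand hard (keep under about 20 N), and leave the goods standing around undisturbed.

Things in the scene. Friction and masses are not known exactly. Their poses are not given: they have to be found in the camera images.
- bay: Fixed steel base plate (580 x 250 x 4 mm) with a low blue guide rail (22 mm high) along each long edge. Origin on the table under the bay; +x is the rolling direction, towards the buffer; y is across, z up. The plate spans x -320 to +260 mm.
- stop: Fixed blue block, 75 mm high, at the bay's +x end. Origin: foot of its caddy-side face, on the plate, mid-width; axes as the bay's. From that face a sprung rubber buffer (30 mm across, axis 50 mm up) sticks out towards the caddy, by an unmeasured amount that differs each time: its free face is 22 to 62 mm out (-x). It gives 1.5 N per mm from zero force and bottoms hard after 12 mm.
- nose (a point): Middle of the caddy's dark steel nose plate (100 mm wide), the face that meets the buffer: 220 mm ahead of the push plate's rear face; axes as the bay's. At the start it is 70 to 185 mm short of the buffer.
- push_plate (a point): Middle of the rear face of the yellow upright push plate on the caddy's tail (64 mm wide, 70 mm high; this point half-way up, 106 mm above the table; axes as the bay's). Push it towards +x.
- stand_hinge (a point): Hinge of the stand on the caddy's tail, 49 mm above the table, 12 mm behind the push plate's rear face and 103 mm to its right (bay -y). The hinge axis runs along the bay's y.
- pedal: Red round pedal bar of the stand, 14 mm thick, 74 mm long along the bay's y; origin at its middle, 85 mm from the hinge. Up (start): 55 mm behind the hinge, leaning 40 degrees (0.70 rad) back from upright, 114 mm above the table; mid-swing 134 mm high; down: leaning 52 degrees forward over the deck, 102 mm high, 45 mm short of the jugs' rail. Its axes are the bay's at the start and turn with it.
- stand (a joint): Stand angle: 0 up (start), 1.6 fully down, foot on the plate. Pushing the pedal bar to the bay's +x raises it. A spring holds it at either stop: about 9 N on the bar starts it, less and less towards the over-centre point (about 1.0); beyond, it runs on by itself and snaps down. Pushing it also presses the caddy some mm farther onto the buffer.
- caddy: Jug caddy, 1.6 kg: deck 220 x 190 mm, two jugs on its front half, tops 176 mm above the table. Origin on the bay plate, under the deck's middle; x is the rolling direction. It only rolls along the bay's x, with 2 N drag (4 N at 50 mm/s); a weak spring draws it to the buffer with under 2 N, so it stays where left. Carries the stand.
- sauce_bottle: Loose brown-red sauce bottle, 60 mm across, 150 mm high, beyond the bay; origin under its base; leave it alone.
- mustard_jar: Loose mustard jar with yellow lid, 64 mm across, 85 mm high, beyond the bay; origin under its base; leave it alone.
- can: Loose red can, 74 mm across, 100 mm high, beyond the bay; origin under its base; leave it alone.
- carton: Loose green carton, 50 x 90 x 120 mm; origin under its base; leave it alone.
- pickle_jar: Loose green glass pickle jar, 72 mm across, 110 mm high; origin under its base; leave it alone.
- scoop_cup: Loose blue mug, 72 mm across, 70 mm high; origin under its base; leave it alone.

How it is judged:
On the way, in this order (a step that is already met when the one before it is completed fails the run):
1. the caddy bears against the buffer (more than 1.5 N) while the stand is still up and untouched (contact force between caddy and stop above 1.5 N and value of joint stand below 0.15 rad and contact force between the fingers and pedal below 0.5 N), for 0.2 s.
2. the stand has snapped to its lower stop (value of joint stand above 1.5 rad), for 0.2 s.
At the end, for the whole second after the job is handed in: The stand is fully down at its stop (angle over 1.5 of 1.6), and the caddy rests against the buffer (contact of at least 0.3 N) (value of joint stand above 1.5 rad and contact force between caddy and stop above 0.3 N and linear speed of caddy below 0.01 m/s); the robot touches nothing.
It fails at once if the caddy or its stand is pushed by the robot with more than 25 N (contact force between any of the fingers, the arm and caddy above 25 N).
It fails at once if the pedal bar is pushed before the caddy bears against the buffer (contact force between the fingers and pedal above 3 N and contact force between caddy and stop below 0.05 N).
It fails at once if the caddy is flung (over 0.25 m/s) (linear speed of caddy above 0.25 m/s).
It fails at once if one of the goods standing around is shifted by more than 20 mm or tipped (distance of any of sauce_bottle, mustard_jar, can, carton, pickle_jar, scoop_cup from where it was at the start of the episode above 0.02 m or angle between any of sauce_bottle, mustard_jar, can, carton, pickle_jar, scoop_cup's own z axis and vertical above 0.3 rad).
It also fails if it takes over 54 s, if anything falls off the work surface, if the arm or the gripper's body presses on something with over 40 N, if the wrist force passes 120 N, or if a joint passes its speed limit or range.

### The arm

A 6-joint arm with a two-finger parallel gripper is mounted at the origin on the work surface. World frame = base frame: x ahead of the robot, y to its left, z up, the work surface at z = 0. Lengths are in m, angles in rad, forces in N, time in s.
With the tool pointing down it reaches from about 0.375 to 0.925 m from the base axis. Payload 5.7 kg.
Tool frame: the origin (TCP) lies at the very end of the fingers, on their centre line; the grasp point (between the pads) lies 19 mm behind it; z points along the fingers, y is the line along which they close (so a half turn about z gives the same grasp; the last joint's range is limited). The gripper opens to 85 mm and grips with 20 to 120 N. Pads are 22 mm wide; open, the fingers measure 114 mm over their backs; the gripper's body (76 mm by 85 mm) begins 54 mm behind the grasp point. The pads swing forward as they close: fully open they stand 13 mm farther back than shut.
Start: joints at [1.186, 0.359, 1.51, -0, 1.272, -0.115], TCP at [0.16, 0.578, 0.231] pointing down, gripper open.
Joint ranges: [-2.97, 2.97], [-1.01, 2.36], [0.21, 2.38], [-0.96, 4.11], [0.2, 2.71], [-2.98, 2.98]. Speed limits (rad/s): [2.39, 2.39, 3.14, 3.14, 3.14, 3.14].

### API

Orientations are given as a rotation vector (axis times angle).
In Python, from rig import * gives the robot as it stands. The module is installed in compiled form; this text tells all that it offers.
- The arm moves only by the tool move_arm, never from a script. Its argument "deltas" is a list that holds one entry, the list of rows, each a list of 7 numbers: the shift along the tool's x, y, z in cm, then the turn, a rotation vector about the tool's x, y, z in degrees, then the opening, from 0 (shut) to 1 (fully open). A call has 1 to 12 rows; each row is the pose to reach, as a shift and turn from the pose commanded when the call began, along the tool's axes at that moment; what a row does not reach only later rows make up. A row lasts 1/12 s, in which the tool goes at most 41.7 mm and 7.16 degrees, less where a joint would pass 70% of its speed; a pose out of reach is approached as far as the arm can. A call with a gripper value outside its range is refused whole. The fingers move at their own pace and stop on an object; the grip force is fixed at half the most. Time passes only in rows, so rows that repeat a pose let the fingers close. It gives the time, the measured TCP pose, the force, the opening and the grip force at its end, in the units of the state.
- get_obs(): the state, without advancing time (a new reading comes with each control period).
- read_camera(name): name is "scene" or "top" or "wrist"; returns the picture (480x640x3 uint8, red, green, blue); there is no depth.
- camera_model(name): a dict with "intrinsics" (3x3 intrinsics, pixels), "k1" (the pictures are not rectified: a ray, as slopes to the right and down, at radius r is drawn at 1 + k1 r^2 times it, then the intrinsics apply), "origin" and "attitude" of the camera in the world; the wrist camera has in their place "hand_eye" (4x4, takes a point from camera to tool coordinates, whose origin is the TCP and whose axes are the flange's). Camera axes: x right, y up, looking along -z (the intrinsics and any distortion apply to the point x, -y, -z); pixel columns grow to the right and rows downward; lengths in m; the calibration is good to about 2 mm. A picture is of the moment at which its call begins: read the wrist's pose just before it. camera_model takes no time and is no camera call.
- close_job(): hands the job in; it is judged then, once.
The state is a dict: "clock": time; "joint_pos": joint angles; "dq": joint speeds; "tau": joint torques, N m; "tcp_pos": TCP position; "ee_rot": TCP orientation; "wrist_force": force on the tool from outside, world axes, zero at the start; "moment": the same for the moment, N m; "opening": finger opening in m; "grip_force": force on a finger pad.
Only numpy, scipy, OpenCV 4.12 (cv2) and the standard library are available. Lean on these libraries where they do the work, as an engineer would, in place of code of your own. Each camera call takes 0.05 s, during which the arm holds its last target. There are 200 camera calls.

## Working session

There is one attempt and no reset: what is moved stays moved. The work goes in short steps, Python scripts to look and compute and a tool call to move; the robot and the scene stay as the last step left them, time stands still between calls to the robot, and variables do not carry over. Pictures are saved under pics/ and viewed, at most 10 in all, crops included, and the job is handed in when it is done.

Besides the shell and the picture viewer there is one more tool, called by a JSON object that holds its "method" and its "body", one argument or row to a line. move_arm: Moves the arm, as the interface text tells. Its arguments: {"type":"object","properties":{"deltas":{"type":"array"}},"required":["deltas"]}

```bash
mkdir -p pics; python3 - <<'E'
from rig import *
import cv2
for n in ("scene","top"):
    cv2.imwrite(f"pics/{n}0.png",read_camera(n)[:,:,::-1]); print(n,camera_model(n))
o=get_obs();print({k:o[k] for k in("clock","tcp_pos","ee_rot","wrist_force","opening")})
E
```

```text
scene {'intrinsics': array([[582.51789718,   0.        , 329.20959249],
       [  0.        , 582.51789718, 241.42614935],
       [  0.        ,   0.        ,   1.        ]]), 'k1': -0.14791348113760805, 'origin': array([1.41722834, 0.48006141, 1.33988539]), 'attitude': array([0.39632531, 0.68593133, 1.97833275])}
top {'intrinsics': array([[585.80560062,   0.        , 317.34117701],
       [  0.        , 585.80560062, 239.46680665],
       [  0.        ,   0.        ,   1.        ]]), 'k1': 0.016273072832329254, 'origin': array([0.3125676 , 0.02100807, 1.62864728]), 'attitude': array([ 0.12557566, -0.13442698, -1.55179361])}
{'clock': 0.1, 'tcp_pos': array([0.15971008, 0.57770624, 0.23052075]), 'ee_rot': array([-4.22475051e-01, -3.11263507e+00,  2.60038605e-03]), 'wrist_force': array([-0.96468123,  0.37182836,  0.41916258]), 'opening': 0.08560712585433572}
```

View pics/scene0.png

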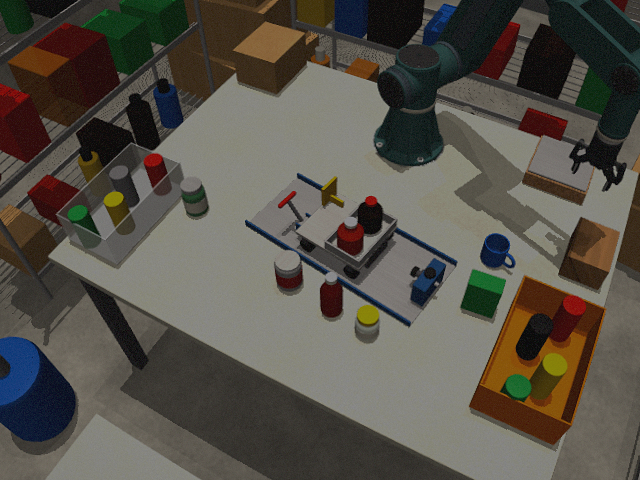

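View pics/top0.png

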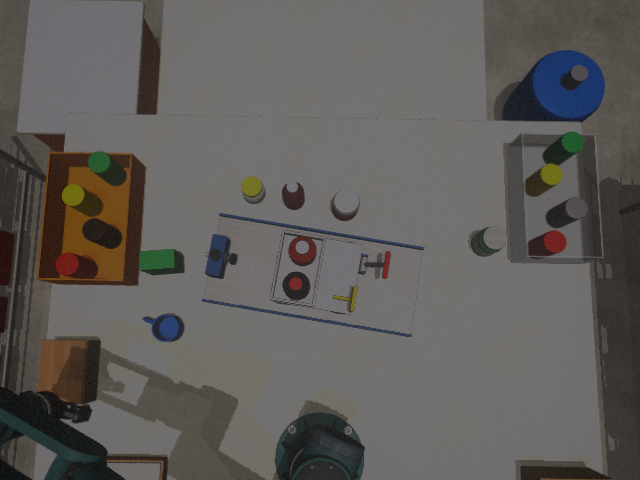

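The scene view shows the bay with the buffer block at its right end. In the top view the bay corners are near (219,214), (424,248), (411,335) and (203,300). The yellow plate is near (354,299), the pedal near (387,265) and the buffer tip near (237,258). I'll enlarge that part.

```bash
cat > h.py <<'E'
from rig import *
import cv2, numpy as np
from scipy.spatial.transform import Rotation as R
def ray(n,uv):
    m=camera_model(n);K=m["intrinsics"];k=m["k1"]
    p=cv2.undistortPoints(np.array([[uv]],float),K,np.array([k,0,0,0.]))[0,0]
    A=R.from_rotvec(m["attitude"]).as_matrix()
    return m["origin"],A@np.array([p[0],-p[1],-1])
def at(n,uv,z):
    o,d=ray(n,uv);return o+d*(z-o[2])/d[2]
E
python3 - <<'E'
import cv2
i=cv2.imread("pics/top0.png")[200:350,190:440]
i=cv2.resize(i,None,fx=3.2,fy=3.2,interpolation=cv2.INTER_CUBIC);i=cv2.convertScaleAbs(i,alpha=1.6)
cv2.imwrite("pics/topc.png",i)
E
```

```text
(no output)
```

View pics/topc.png

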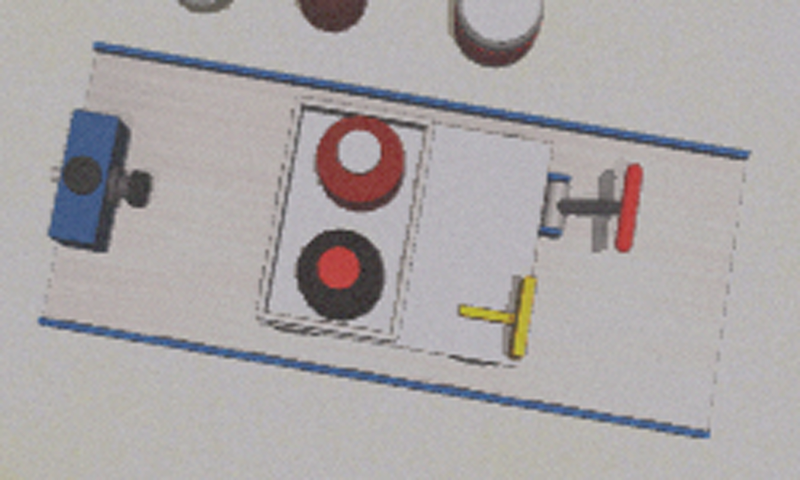

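The crop shows these points:
- Rails end at (95,46), (748,155), (708,435) and (42,321).
- The rear top edge of the yellow plate runs from (536,278) to (525,357).
- The pedal bar runs from (635,165) to (624,250).
- The buffer face is near (152,188).

```bash
python3 - <<'E'
from h import *
T=lambda u,v,z: at("top",(u/3.2+190,v/3.2+200),z)
P={k:T(*a) for k,a in dict(r1=(95,46,.022),r2=(748,155,.022),r3=(708,435,.022),r4=(42,321,.022),y1=(536,278,.141),y2=(525,357,.141),p1=(635,165,.121),p2=(624,250,.121),buf=(152,188,.054)).items()}
for k,v in P.items(): print(k,v.round(4))
d1=P['r1']-P['r2'];d2=P['r4']-P['r3']
for d in(d1,d2,P['y2']-P['y1'],P['p2']-P['p1']):print(np.linalg.norm(d),np.degrees(np.arctan2(d[1],d[0])))
th=np.arctan2((d1+d2)[1],(d1+d2)[0]);X=np.array([np.cos(th),np.sin(th)]);Y=np.array([-X[1],X[0]])
c=(P['r1']+P['r2']+P['r3']+P['r4'])[:2]/4; o=c+X*.03
print("th",np.degrees(th),"bay o",o)
for k in P: q=P[k][:2]-o; print(k,(q@X).round(4),(q@Y).round(4))
m=camera_model("wrist");print(m["hand_eye"])
E
```

```text
r1 [0.6485 0.288  0.022 ]
r2 [ 0.561  -0.2818  0.022 ]
r3 [ 0.3209 -0.2441  0.022 ]
r4 [0.4085 0.3229 0.022 ]
y1 [ 0.4412 -0.0894  0.141 ]
y2 [ 0.3787 -0.0809  0.141 ]
p1 [ 0.5361 -0.1711  0.121 ]
p2 [ 0.4666 -0.1618  0.121 ]
buf [0.52   0.2294 0.054 ]
0.5764524098330688 81.2736349546608
0.5738126717333515 81.21717676397668
0.06300947144834497 172.25725309554178
0.07007477994946243 172.39629477868996
th 81.24547064214639 bay o [0.48929378 0.05088338]
r1 0.2585 -0.1213
r2 -0.3179 -0.1215
r3 -0.3172 0.1215
r4 0.2566 0.1213
y1 -0.146 0.0262
y2 -0.1471 0.0892
p1 -0.2123 -0.08
p2 -0.2137 -0.0099
buf 0.1811 -0.0032
[[-6.19247390e-05  9.65711471e-01  2.59617702e-01  6.45938232e-02]
 [ 9.99999738e-01 -1.27597255e-04  7.13151894e-04  2.37158920e-04]
 [ 7.21825470e-04  2.59617678e-01 -9.65711210e-01 -1.41838538e-01]
 [ 0.00000000e+00  0.00000000e+00  0.00000000e+00  1.00000000e+00]]
```

The nose is about 107 mm short of the buffer, and the bay is turned 81.2°. I'll shut the gripper and travel round at height.

{"method": "move_arm", "body": {
  "deltas": [
    [[-32.5,-19.9,-3,0,0,-6.7,0],[-32.5,-19.9,-3,0,0,-6.7,0],[-32.5,-19.9,-3,0,0,-6.7,0],[-32.5,-19.9,-3,0,0,-6.7,0],[-32.5,-19.9,-3,0,0,-6.7,0],[-32.5,-19.9,-3,0,0,-6.7,0],[-32.5,-19.9,-3,0,0,-6.7,0],[-32.5,-19.9,-3,0,0,-6.7,0],[-32.5,-19.9,-3,0,0,-6.7,0],[-32.5,-19.9,-3,0,0,-6.7,0],[-32.5,-19.9,-3,0,0,-6.7,0],[-32.5,-19.9,-3,0,0,-6.7,0]]
  ]
}}

```text
clock: 1.1
tcp_pos: [0.4197, 0.2997, 0.2609]
ee_rot: [-0.243, -3.131, 0.0]
wrist_force: [-1.1, 0.6, 0.0]
opening: 0.0
grip_force: 0.0
```

```bash
cat >> h.py <<'E'
O=np.array([.48929,.05088]);TH=np.radians(81.25)
B=np.array([[np.cos(TH),np.sin(TH)],[-np.sin(TH),np.cos(TH)]])
def st():
    o=get_obs();p=o["tcp_pos"];M=R.from_rotvec(o["ee_rot"]).as_matrix();f=o["wrist_force"]
    print("t",round(o["clock"],2),"bay",(B@(p[:2]-O)).round(4),"z",p[2].round(4),"F bay",(B@f[:2]).round(2),f[2].round(2),"open",o["opening"])
    return p,M
def to(x,y,z):
    p,M=st();w=np.r_[O+np.array([x,y])@B,z];print("tool shift cm",(M.T@(w-p)*100).round(2),"ytool deg",np.degrees(np.arctan2(M[1,1],M[0,1])).round(2), M[:,2].round(3))
E
python3 -c "
from h import *
to(-.20,.058,.26)"
```

```text
t 1.1 bay [0.2353 0.1066] z 0.2609 F bay [0.4  1.18] 0.05 open 5.058560440638364e-06
tool shift cm [ -4.94 -43.53   0.09] ytool deg 81.14 [-0.001  0.    -1.   ]
```

{"method": "move_arm", "body": {
  "deltas": [
    [[-4.9,-43.5,0,0,0,0,0],[-4.9,-43.5,0,0,0,0,0],[-4.9,-43.5,0,0,0,0,0],[-4.9,-43.5,0,0,0,0,0],[-4.9,-43.5,0,0,0,0,0],[-4.9,-43.5,0,0,0,0,0],[-4.9,-43.5,0,0,0,0,0],[-4.9,-43.5,0,0,0,0,0],[-4.9,-43.5,0,0,0,0,0],[-4.9,-43.5,0,0,0,0,0],[-4.9,-43.5,0,0,0,0,0],[-4.9,-43.5,0,0,0,0,0]]
  ]
}}

```text
clock: 2.1
tcp_pos: [0.4028, -0.1398, 0.2613]
ee_rot: [0.243, 3.132, -0.002]
wrist_force: [0.1, -0.6, -0.2]
opening: 0.0003
grip_force: 0.0
```

```bash
python3 -c "
from h import *
cv2.imwrite('pics/w1.png',cv2.convertScaleAbs(read_camera('wrist')[:,:,::-1],alpha=1.5))
to(-.20,.058,.092)"
```

```text
t 2.15 bay [-0.1996  0.0572] z 0.2611 F bay [1.13 0.69] 1.09 open 0.00033134935395520536
tool shift cm [ 0.07 -0.05 16.91] ytool deg 81.15 [-0.     0.001 -1.   ]
```

View pics/w1.png

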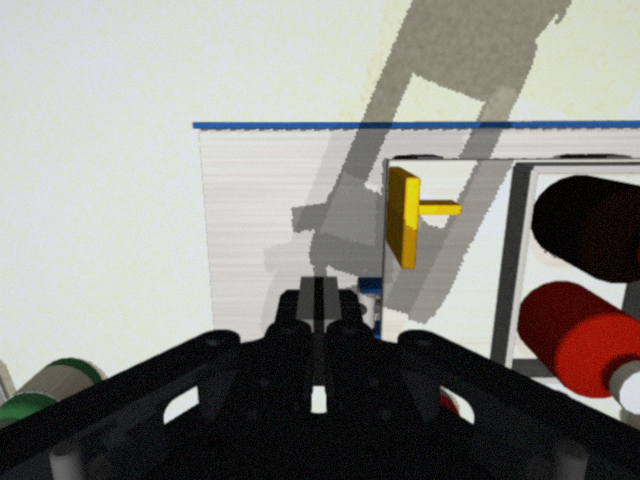

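The wrist view shows the yellow plate's edge at about (400,215), to the right of the shut fingers, as predicted. I'll descend just behind it.

{"method": "move_arm", "body": {
  "deltas": [
    [[0,-1.5,4,0,0,0,0],[0,-1.5,8,0,0,0,0],[0,-1.5,12,0,0,0,0],[0,-1.5,14.5,0,0,0,0],[0,-1.5,15.6,0,0,0,0],[0,-1.5,15.6,0,0,0,0],[0,-1.5,15.6,0,0,0,0]]
  ]
}}

```text
clock: 2.73
tcp_pos: [0.3997, -0.1501, 0.105]
ee_rot: [-0.236, -3.131, -0.002]
wrist_force: [0.3, -0.3, 0.0]
opening: 0.0002
grip_force: 0.0
```

{"method": "move_arm", "body": {
  "deltas": [
    [[0,0.4,0,0,0,0,0],[0,0.8,0,0,0,0,0],[0,1.2,0,0,0,0,0],[0,1.6,0,0,0,0,0],[0,2.0,0,0,0,0,0],[0,2.4,0,0,0,0,0],[0,2.8,0,0,0,0,0],[0,3.2,0,0,0,0,0],[0,3.6,0,0,0,0,0],[0,4.0,0,0,0,0,0]]
  ]
}}

```text
clock: 3.57
tcp_pos: [0.4061, -0.1125, 0.1053]
ee_rot: [-0.24, -3.132, 0.0]
wrist_force: [1.2, -0.4, -0.2]
opening: -0.0002
grip_force: 0.0
```

```bash
python3 -c "
from h import *
st()"
```

```text
t 3.57 bay [-0.1741  0.0573] z 0.1053 F bay [-0.17 -1.21] -0.24 open -0.00015303585451979882
```

{"method": "move_arm", "body": {
  "deltas": [
    [[0,0.3,0,0,0,0,0],[0,0.6,0,0,0,0,0],[0,0.9,0,0,0,0,0],[0,1.2,0,0,0,0,0],[0,1.5,0,0,0,0,0],[0,1.8,0,0,0,0,0],[0,2.1,0,0,0,0,0],[0,2.4,0,0,0,0,0],[0,2.7,0,0,0,0,0],[0,3.0,0,0,0,0,0],[0,3.3,0,0,0,0,0],[0,3.6,0,0,0,0,0]]
  ]
}}

```text
clock: 4.57
tcp_pos: [0.4116, -0.077, 0.1053]
ee_rot: [-0.24, -3.132, 0.0]
wrist_force: [-0.0, -2.1, 0.7]
opening: -0.0
grip_force: 0.9
```

{"method": "move_arm", "body": {
  "deltas": [
    [[0,0.3,0,0,0,0,0],[0,0.6,0,0,0,0,0],[0,0.9,0,0,0,0,0],[0,1.2,0,0,0,0,0],[0,1.5,0,0,0,0,0],[0,1.8,0,0,0,0,0],[0,2.1,0,0,0,0,0],[0,2.4,0,0,0,0,0],[0,2.7,0,0,0,0,0],[0,3.0,0,0,0,0,0],[0,3.3,0,0,0,0,0],[0,3.6,0,0,0,0,0]]
  ]
}}

```text
clock: 5.57
tcp_pos: [0.4171, -0.0414, 0.1053]
ee_rot: [0.24, 3.132, -0.0]
wrist_force: [-0.1, -2.4, 0.2]
opening: 0.0003
grip_force: 0.9
```

```bash
python3 -c "
from h import *
cv2.imwrite('pics/t2.png',cv2.convertScaleAbs(cv2.resize(read_camera('scene')[:,:,::-1][160:340,230:480],None,fx=3.2,fy=3.2,interpolation=2),alpha=1.5))
st()"
```

```text
t 5.62 bay [-0.1017  0.0574] z 0.1053 F bay [0.44 0.13] 0.04 open 2.7611832441951647e-05
```

View pics/t2.png

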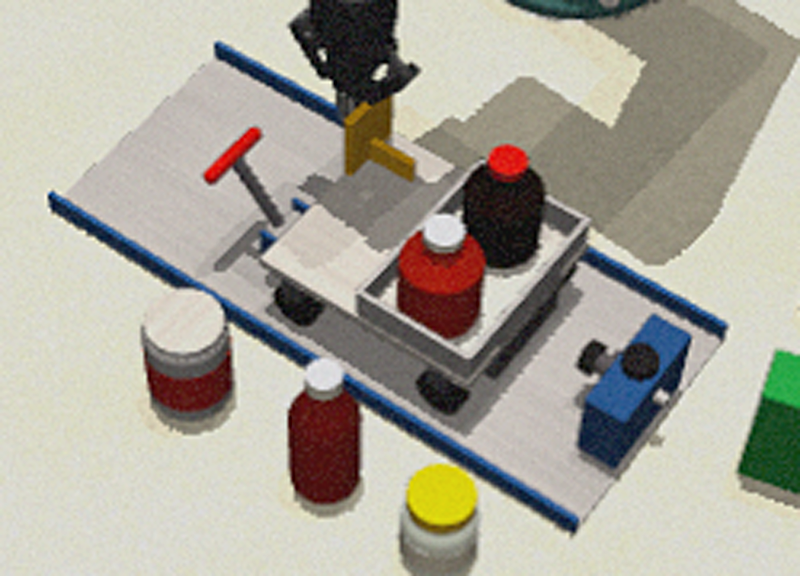

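The scene view shows the shut fingers pushing the yellow plate, the stand still up, and about 45 mm left to the buffer. I'll carry on.

{"method": "move_arm", "body": {
  "deltas": [
    [[0,0.3,0,0,0,0,0],[0,0.6,0,0,0,0,0],[0,0.9,0,0,0,0,0],[0,1.2,0,0,0,0,0],[0,1.5,0,0,0,0,0],[0,1.8,0,0,0,0,0],[0,2.1,0,0,0,0,0],[0,2.4,0,0,0,0,0],[0,2.7,0,0,0,0,0],[0,3.0,0,0,0,0,0]]
  ]
}}

```text
clock: 6.45
tcp_pos: [0.4216, -0.0117, 0.1053]
ee_rot: [-0.24, -3.132, 0.0]
wrist_force: [-0.5, -1.8, 0.7]
opening: 0.0003
grip_force: 1.0
```

{"method": "move_arm", "body": {
  "deltas": [
    [[0,0.1,0,0,0,0,0],[0,0.2,0,0,0,0,0],[0,0.3,0,0,0,0,0],[0,0.4,0,0,0,0,0],[0,0.5,0,0,0,0,0],[0,0.6,0,0,0,0,0]]
  ]
}}

```text
clock: 6.95
tcp_pos: [0.4226, -0.0061, 0.1053]
ee_rot: [-0.24, -3.132, 0.0]
wrist_force: [-0.5, -1.3, 1.1]
opening: -0.0001
grip_force: 0.6
```

{"method": "move_arm", "body": {
  "deltas": [
    [[0,0.1,0,0,0,0,0],[0,0.2,0,0,0,0,0],[0,0.3,0,0,0,0,0],[0,0.4,0,0,0,0,0]]
  ]
}}

```text
clock: 7.28
tcp_pos: [0.4232, -0.0021, 0.1053]
ee_rot: [-0.24, -3.132, 0.0]
wrist_force: [0.0, -1.2, -0.1]
opening: 0.0002
grip_force: 0.6
```

```bash
python3 -c "
from h import *
st()"
```

```text
t 7.28 bay [-0.0624  0.0573] z 0.1053 F bay [-1.19 -0.2 ] -0.09 open 0.00020611989487887567
```

{"method": "move_arm", "body": {
  "deltas": [
    [[0,0.1,0,0,0,0,0],[0,0.2,0,0,0,0,0],[0,0.3,0,0,0,0,0],[0,0.4,0,0,0,0,0]]
  ]
}}

```text
clock: 7.62
tcp_pos: [0.4238, 0.0019, 0.1053]
ee_rot: [-0.24, -3.132, 0.0]
wrist_force: [-0.8, -1.7, -0.9]
opening: 0.0002
grip_force: 0.6
```

{"method": "move_arm", "body": {
  "deltas": [
    [[0,0.1,0,0,0,0,0],[0,0.2,0,0,0,0,0],[0,0.3,0,0,0,0,0]]
  ]
}}

```text
clock: 7.87
tcp_pos: [0.4242, 0.0049, 0.1053]
ee_rot: [-0.24, -3.132, 0.0]
wrist_force: [-0.9, -1.1, 1.0]
opening: -0.0002
grip_force: 0.6
```

{"method": "move_arm", "body": {
  "deltas": [
    [[0,0.1,0,0,0,0,0],[0,0.2,0,0,0,0,0]]
  ]
}}

```text
clock: 8.03
tcp_pos: [0.4245, 0.0068, 0.1053]
ee_rot: [-0.24, -3.132, 0.0]
wrist_force: [-0.3, -1.9, 0.7]
opening: 0.0
grip_force: 0.6
```

{"method": "move_arm", "body": {
  "deltas": [
    [[0,0.1,0,0,0,0,0],[0,0.2,0,0,0,0,0],[0,0.3,0,0,0,0,0]]
  ]
}}

```text
clock: 8.28
tcp_pos: [0.425, 0.0098, 0.1053]
ee_rot: [-0.24, -3.132, 0.0]
wrist_force: [-0.7, -1.1, 0.0]
opening: 0.0001
grip_force: 0.6
```

{"method": "move_arm", "body": {
  "deltas": [
    [[0,0.1,0,0,0,0,0],[0,0.2,0,0,0,0,0],[0,0.3,0,0,0,0,0]]
  ]
}}

```text
clock: 8.53
tcp_pos: [0.4255, 0.0128, 0.1053]
ee_rot: [-0.24, -3.132, 0.0]
wrist_force: [-0.3, -0.7, -0.4]
opening: -0.0
grip_force: 0.6
```

{"method": "move_arm", "body": {
  "deltas": [
    [[0,0.1,0,0,0,0,0],[0,0.2,0,0,0,0,0]]
  ]
}}

```text
clock: 8.7
tcp_pos: [0.4257, 0.0145, 0.1053]
ee_rot: [-0.239, -3.132, 0.001]
wrist_force: [-0.5, -4.7, -0.2]
opening: 0.0001
grip_force: 1.8
```

```bash
python3 -c "
from h import *
cv2.imwrite('pics/t3.png',cv2.convertScaleAbs(cv2.resize(read_camera('scene')[:,:,::-1][170:330,310:480],None,fx=3.6,fy=3.6,interpolation=2),alpha=1.5))
st()"
```

```text
t 8.75 bay [-0.0455  0.0573] z 0.1053 F bay [-2.55 -0.13] 0.56 open -0.00014027417468534314
```

View pics/t3.png

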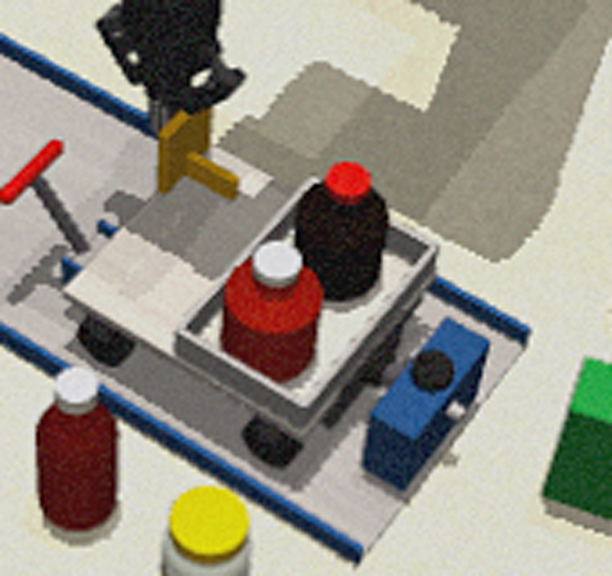

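The nose has reached the buffer, and the force has jumped from about 1 N to 5 N. I'll press 3 mm more and hold.

{"method": "move_arm", "body": {
  "deltas": [
    [[0,0.1,0,0,0,0,0],[0,0.2,0,0,0,0,0],[0,0.3,0,0,0,0,0],[0,0.3,0,0,0,0,0],[0,0.3,0,0,0,0,0],[0,0.3,0,0,0,0,0],[0,0.3,0,0,0,0,0],[0,0.3,0,0,0,0,0]]
  ]
}}

```text
clock: 9.42
tcp_pos: [0.4261, 0.0172, 0.1053]
ee_rot: [-0.239, -3.132, 0.001]
wrist_force: [-1.6, -4.9, 0.9]
opening: -0.0004
grip_force: 2.7
```

```bash
python3 -c "
from h import *
st()"
```

```text
t 9.42 bay [-0.0429  0.0573] z 0.1053 F bay [-5.1   0.83] 0.9 open -0.00040890234581319004
```

{"method": "move_arm", "body": {
  "deltas": [
    [[0,-0.1,0,0,0,0,0],[0,-0.2,0,0,0,0,0],[0,-0.3,0,0,0,0,0],[0,-0.4,0,0,0,0,0],[0,-0.6,0,0,0,0,0],[0,-1.2,0,0,0,0,0],[0,-2.5,0,0,0,0,0],[0,-4.0,-2,0,0,0,0],[0,-6.0,-6,0,0,0,0],[0,-9.0,-9,0,0,0,0],[0,-12.0,-11,0,0,0,0],[0,-14.0,-11,0,0,0,0]]
  ]
}}

```text
clock: 10.42
tcp_pos: [0.4075, -0.1247, 0.22]
ee_rot: [0.239, 3.124, -0.007]
wrist_force: [1.6, -0.4, -0.5]
opening: -0.0002
grip_force: 0.0
```

```bash
python3 -c "
from h import *
cv2.imwrite('pics/t4.png',cv2.convertScaleAbs(cv2.resize(read_camera('top')[:,:,::-1][200:350,190:440],None,fx=3.2,fy=3.2,interpolation=2),alpha=1.6))
st()"
```

```text
t 10.47 bay [-0.188   0.0546] z 0.2182 F bay [-1.56 -1.3 ] -0.76 open 6.010847984516745e-05
```

View pics/t4.png

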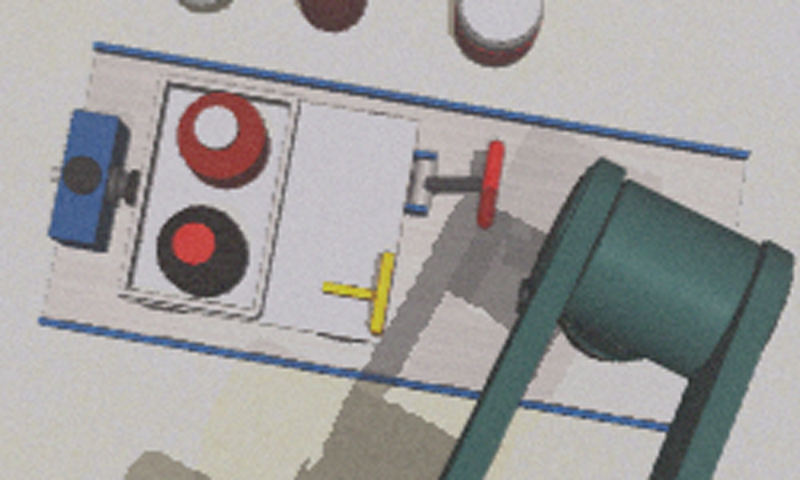

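The caddy is against the buffer. The plate's rear edge runs from (396,253) to (385,333), and the pedal bar, still up, from (497,142) to (485,227).

```bash
python3 -c "
from h import *
for u,v,z in((396,253,.141),(385,333,.141),(497,142,.121),(485,227,.121)): print(B@(at('top',(u/3.2+190,v/3.2+200),z)[:2]-O))
to(-.15,-.025,.2)"
```

```text
[-0.0330293   0.02518307]
[-0.03507219  0.08907817]
[-0.09864573 -0.07988183]
[-0.10011755 -0.00956486]
t 10.47 bay [-0.188   0.0546] z 0.2182 F bay [-1.56 -1.3 ] -0.76 open 6.010847984516745e-05
tool shift cm [-7.95  3.82  1.86] ytool deg 81.19 [ 0.006 -0.006 -1.   ]
```

{"method": "move_arm", "body": {
  "deltas": [
    [[-4,1.5,0,0,0,0,0],[-8.0,3.0,0,0,0,0,0],[-8.4,3.2,0.5,0,0,0,0],[-8.4,3.2,3,0,0,0,0],[-8.4,3.2,6,0,0,0,0],[-8.4,3.2,9,0,0,0,0],[-8.4,3.2,10.7,0,0,0,0],[-8.4,3.2,10.7,0,0,0,0],[-8.4,3.2,10.7,0,0,0,0],[-8.4,3.2,10.7,0,0,0,0]]
  ]
}}

```text
clock: 11.3
tcp_pos: [0.4934, -0.1022, 0.1091]
ee_rot: [0.24, 3.131, -0.001]
wrist_force: [-0.0, -0.3, -0.1]
opening: -0.0
grip_force: 0.0
```

```bash
python3 -c "
from h import *
to(-.116,-.027,.108)"
```

```text
t 11.3 bay [-0.1507 -0.0274] z 0.1091 F bay [-0.3  -0.04] -0.13 open -1.9125362326328487e-05
tool shift cm [0.04 3.47 0.11] ytool deg 81.24 [ 0.001 -0.    -1.   ]
```

{"method": "move_arm", "body": {
  "deltas": [
    [[0,0.7,0.1,0,0,0,0],[0,1.4,0.1,0,0,0,0],[0,2.1,0.1,0,0,0,0],[0,2.6,0.1,0,0,0,0],[0,3.0,0.1,0,0,0,0],[0,3.2,0.1,0,0,0,0],[0,3.4,0.1,0,0,0,0],[0,3.6,0.1,0,0,0,0],[0,3.6,0.1,0,0,0,0]]
  ]
}}

```text
clock: 12.05
tcp_pos: [0.4982, -0.0669, 0.1074]
ee_rot: [-0.239, -3.132, 0.002]
wrist_force: [-2.0, -4.4, 1.8]
opening: -0.0001
grip_force: 2.0
```

{"method": "move_arm", "body": {
  "deltas": [
    [[0,0.1,0,0,0,0,0],[0,0.2,0,0,0,0,0],[0,0.3,0,0,0,0,0],[0,0.4,0,0,0,0,0]]
  ]
}}

```text
clock: 12.38
tcp_pos: [0.4987, -0.0642, 0.1075]
ee_rot: [-0.239, -3.132, 0.005]
wrist_force: [-3.3, -10.4, 2.7]
opening: 0.0001
grip_force: 5.3
```

```bash
python3 -c "
from h import *
st()"
```

```text
t 12.38 bay [-0.1123 -0.0268] z 0.1075 F bay [-10.82   1.66] 2.71 open 7.747944675641414e-05
```

{"method": "move_arm", "body": {
  "deltas": [
    [[0,0.25,-0.15,0,0,0,0],[0,0.5,-0.3,0,0,0,0],[0,0.75,-0.48,0,0,0,0],[0,1.0,-0.62,0,0,0,0],[0,1.25,-0.78,0,0,0,0],[0,1.5,-0.9,0,0,0,0]]
  ]
}}

```text
clock: 12.88
tcp_pos: [0.5009, -0.0501, 0.1168]
ee_rot: [-0.238, -3.132, 0.007]
wrist_force: [-4.2, -12.0, 6.0]
opening: -0.0002
grip_force: 7.3
```

```bash
python3 -c "
from h import *
cv2.imwrite('pics/t5.png',cv2.convertScaleAbs(cv2.resize(read_camera('scene')[:,:,::-1][160:330,250:450],None,fx=3.2,fy=3.2,interpolation=2),alpha=1.5))
st()"
```

```text
t 12.93 bay [-0.0976 -0.0268] z 0.1171 F bay [-10.99   2.72] 6.74 open 7.05616099776986e-05
```

View pics/t5.png

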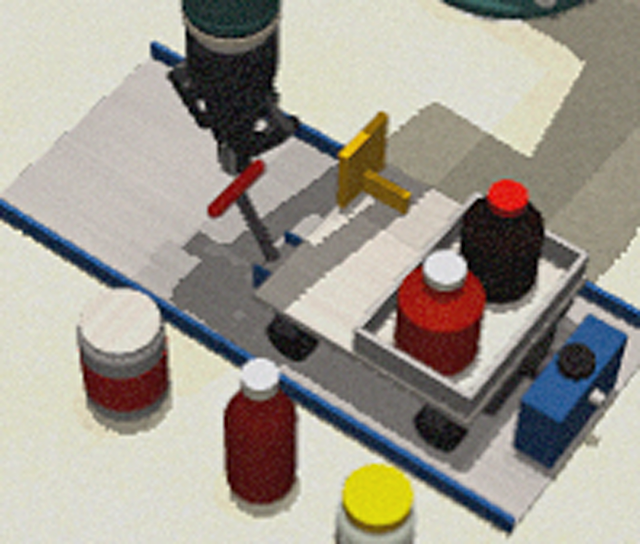

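The finger sits behind the bar, left of its arm, and the stand has begun to lift. Force is about 13 N, so I'll keep following the arc.

{"method": "move_arm", "body": {
  "deltas": [
    [[0,0.25,-0.17,0,0,0,0],[0,0.5,-0.32,0,0,0,0],[0,0.75,-0.46,0,0,0,0],[0,1.0,-0.58,0,0,0,0],[0,1.25,-0.7,0,0,0,0],[0,1.5,-0.8,0,0,0,0]]
  ]
}}

```text
clock: 13.43
tcp_pos: [0.5032, -0.0346, 0.1249]
ee_rot: [-0.239, -3.132, 0.005]
wrist_force: [-3.2, -9.1, 7.7]
opening: -0.0001
grip_force: 5.8
```

{"method": "move_arm", "body": {
  "deltas": [
    [[0,0.25,-0.06,0,0,0,0],[0,0.5,-0.12,0,0,0,0],[0,0.75,-0.17,0,0,0,0],[0,1.0,-0.22,0,0,0,0],[0,1.25,-0.26,0,0,0,0],[0,1.5,-0.3,0,0,0,0]]
  ]
}}

```text
clock: 13.93
tcp_pos: [0.5061, -0.0197, 0.1291]
ee_rot: [0.239, 3.131, -0.005]
wrist_force: [-3.6, -7.5, 15.0]
opening: -0.0003
grip_force: 6.7
```

```bash
python3 -c "
from h import *
st()"
```

```text
t 13.93 bay [-0.0672 -0.0274] z 0.1291 F bay [-7.91  2.42] 15.04 open -0.0002856135070162364
```

```bash
python3 -c "
from h import *
s=read_camera('scene')[:,:,::-1][185:265,290:370]; w=read_camera('wrist')[:,:,::-1][200:400,200:440]
s=cv2.resize(s,(400,400),interpolation=2);w=cv2.resize(w,(400,333),interpolation=2);w=cv2.copyMakeBorder(w,0,67,0,0,0)
cv2.imwrite('pics/t6.png',cv2.convertScaleAbs(np.hstack([s,w]),alpha=1.8))
st()
# predicted bar at the scene for finger: project TCP
m=camera_model('scene');A=R.from_rotvec(m['attitude']).as_matrix()
def pj(P):
    c=A.T@(P-m['origin']);c=np.array([c[0],-c[1],-c[2]])
    return cv2.projectPoints(c[None],np.zeros(3),np.zeros(3),m['intrinsics'],np.array([m['k1'],0,0,0.]))[0].ravel()
f=lambda q:((q-[290,185])*5).round(0)
p=get_obs()['tcp_pos'];print('tcp',f(pj(p)))
for ph in(-.5,-.35,-.2,-.05,.1):
  print(ph,[f(pj(np.r_[O+np.array([-.041+.085*np.sin(ph),y])@B,.049+.085*np.cos(ph)])) for y in(-.082,-.008)])
"
```

```text
t 14.03 bay [-0.0667 -0.0279] z 0.129 F bay [-7.45  2.41] 11.99 open 0.0002729997331157705
tcp [209. 147.]
-0.5 [array([127., 202.]), array([209., 119.])]
-0.35 [array([143., 205.]), array([226., 123.])]
-0.2 [array([161., 212.]), array([244., 129.])]
-0.05 [array([180., 221.]), array([262., 137.])]
0.1 [array([199., 233.]), array([281., 148.])]
```

View pics/t6.png

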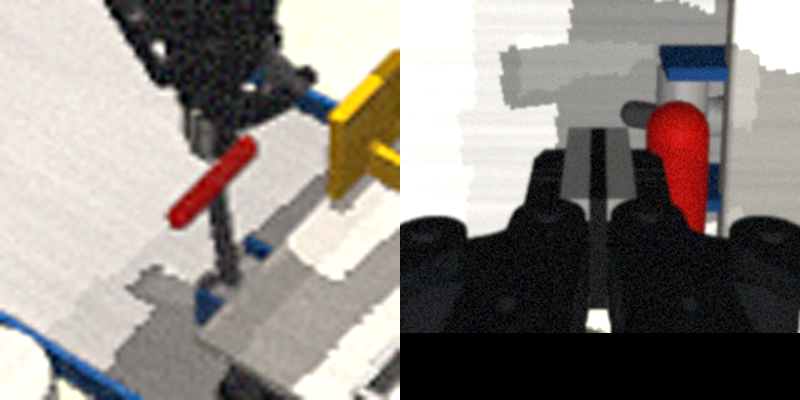

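The scene view shows the bar nearly upright (angle about -0.08), with its ends at (258,142) and (172,222). The wrist view shows it bearing on the wider part of the finger just above the tip, which explains the vertical load. I'll ease up 2 mm and carry on nearly level.

{"method": "move_arm", "body": {
  "deltas": [
    [[0,0.05,-0.15,0,0,0,0],[0,0.25,-0.22,0,0,0,0],[0,0.5,-0.25,0,0,0,0],[0,0.75,-0.25,0,0,0,0]]
  ]
}}

```text
clock: 14.37
tcp_pos: [0.5079, -0.0108, 0.1304]
ee_rot: [0.24, 3.13, -0.001]
wrist_force: [-0.4, -3.7, 9.2]
opening: 0.0
grip_force: 3.7
```

```bash
python3 -c "
from h import *
st()"
```

```text
t 14.37 bay [-0.0581 -0.0278] z 0.1304 F bay [-3.71 -0.19] 9.22 open 3.2845963184930124e-05
```

{"method": "move_arm", "body": {
  "deltas": [
    [[0,0.25,-0.05,0,0,0,0],[0,0.5,-0.05,0,0,0,0],[0,0.75,0,0,0,0,0],[0,1.0,0,0,0,0,0],[0,1.25,0.05,0,0,0,0],[0,1.5,0.1,0,0,0,0]]
  ]
}}

```text
clock: 14.87
tcp_pos: [0.5089, 0.005, 0.1285]
ee_rot: [-0.24, -3.132, -0.001]
wrist_force: [-0.2, -1.4, 2.2]
opening: -0.0
grip_force: 0.8
```

{"method": "move_arm", "body": {
  "deltas": [
    [[0,0.25,0.06,0,0,0,0],[0,0.5,0.12,0,0,0,0],[0,0.75,0.2,0,0,0,0],[0,1.0,0.3,0,0,0,0],[0,1.2,0.35,0,0,0,0],[0,1.2,0.35,0,0,0,0]]
  ]
}}

```text
clock: 15.37
tcp_pos: [0.5107, 0.0167, 0.125]
ee_rot: [-0.239, -3.132, -0.0]
wrist_force: [-0.0, -0.3, -0.7]
opening: 0.0002
grip_force: 0.0
```

```bash
python3 -c "
from h import *
st()"
```

```text
t 15.37 bay [-0.0305 -0.0263] z 0.125 F bay [-0.3  -0.04] -0.69 open 0.00019322552849064637
```

Contact is gone, so the stand has run on by itself. I'll back off up and away, then check.

{"method": "move_arm", "body": {
  "deltas": [
    [[0,-0.5,-0.5,0,0,0,0],[0,-2,-2,0,0,0,0],[0,-5,-5,0,0,0,0],[0,-8,-8,0,0,0,0],[0,-11,-11,0,0,0,0],[0,-14,-12,0,0,0,0],[0,-17,-12,0,0,0,0],[0,-20,-12,0,0,0,0],[0,-20,-12,0,0,0,0],[0,-20,-12,0,0,0,0]]
  ]
}}

```text
clock: 16.2
tcp_pos: [0.4801, -0.1831, 0.2457]
ee_rot: [0.245, 3.132, -0.0]
wrist_force: [-0.5, 0.5, 0.0]
opening: -0.0001
grip_force: 0.0
```

```bash
python3 -c "
from h import *
s=read_camera('scene')[:,:,::-1][170:320,240:470];t=read_camera('top')[:,:,::-1][200:350,190:420]
cv2.imwrite('pics/t7.png',cv2.convertScaleAbs(cv2.resize(np.vstack([s,t]),None,fx=2,fy=2,interpolation=2),alpha=1.6))
st()"
```

```text
t 16.3 bay [-0.2306 -0.0262] z 0.2453 F bay [ 0.29 -0.76] 0.08 open -0.00023318591324824375
```

View pics/t7.png

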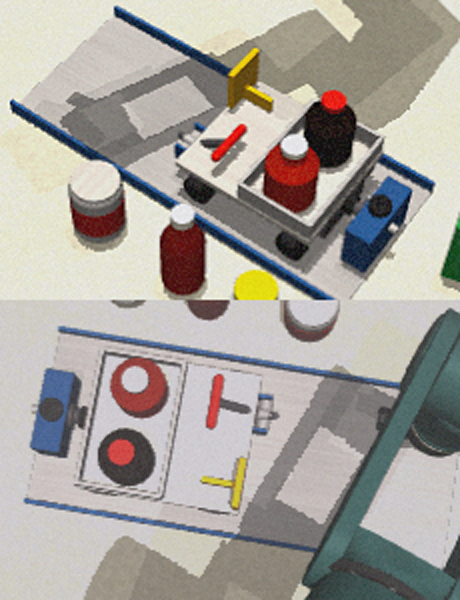

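The stand lies fully down over the deck, with the bar at about (216,400) in the lower half. The caddy is at least as far forward as before (plate edge about 312 px, earlier 314), so it is still on the buffer, and the goods haven't moved. I'll hand the job in.

```bash
python3 -c "
from rig import *
print(close_job())"
```

```text
the job is handed in; nothing more can be done
None
```

I rolled the caddy onto the buffer by its push plate and pushed the pedal over-centre, so the stand snapped down. I handed in at about 16 s; the highest force I read was about 17 N, the last picture showed no goods disturbed, and the hand-in gave no verdict.

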